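# Stroke a row of spring rests to check that each one moves

### The arm

A 6-joint arm with a two-finger parallel gripper is mounted at the origin on a cart in front of the work surface, level with it; the furniture and walls round the work are solid. World frame = base frame: x ahead of the robot, y to its left, z up, the work surface at z = 0. Lengths are in m, angles in degrees, forces in N, time in s.
With the tool pointing down it reaches from about 0.4 to 0.825 m from the base axis. Payload 7 kg.
Tool frame: the origin (TCP) lies on the centre line of the jaws, within the pads' length; the fingertips stand 19 mm ahead of it and the grasp point (between the pads) is the TCP; z points along the fingers, y is the line along which they close (so a half turn about z gives the same grasp; the last joint's range is limited). The gripper opens to 88 mm and grips with 3 to 60 N. Pads are 19 mm wide; open, the fingers measure 130 mm over their backs; the gripper's body (78 mm by 193 mm) begins 47 mm behind the grasp point.
Start: joints at [93.856, 20.546, 0.682, 0, -70.136, -16.507], TCP at [0.148, 0.659, 0.246] pointing down, gripper open.
Joint ranges: [-176.03, 176.03], [-82.01, 121.73], [-58.28, 71.71], [-173.87, 95.51], [-174.79, -0.11], [-173.66, 173.66]. Speed limits (degrees/s): [136.94, 136.94, 172.46, 180, 180, 180].

### API

Orientations are given as [roll, pitch, yaw] about the fixed x, y, z axes, in that order (R = Rz(yaw) Ry(pitch) Rx(roll)).
In Python, from plant import get_state, capture, close_job gives the robot as it stands.
- The arm moves only by the tool apply_moves, never from a script. Its argument "targets" is a list of rows, each a list of 7 numbers: the opening, from 0 (shut) to 1 (fully open), then the shift along the tool's x, y, z normalised to -1 to 1, where 1 is 1000 mm, then the turn, a rotation vector about the tool's x, y, z normalised to -1 to 1, where 1 is 90 degrees. In form: [[claw, tx, ty, tz, ax, ay, az], ...]. A call has 1 to 20 rows; each row shifts and turns the commanded pose from where the row before left it, along the tool's axes as they then stand; what a row does not reach is not made up. A row lasts 1/12 s, in which the tool goes at most 41.7 mm and 7.16 degrees, less where a joint would pass 70% of its speed; a pose out of reach is approached as far as the arm can. A call with a number of a shift or a turn outside -1 to 1 is refused whole. A call with a gripper value outside its range is refused whole. The fingers move at their own pace and stop on an object; "newtons" is the grip in N (left out, the last holds). Time passes only in rows, so rows that do not move let the fingers close. It gives the time, the measured TCP pose, the force, the opening and the grip force at its end, in the units of the state.
- get_state(): the state, without advancing time (a new reading comes with each control period).
- capture(name): name is "scene" or "top"; returns a dict with "frame" (400x640x3 uint8, red, green, blue), "range_z" (400x640 float32, m along the optical axis (not along the pixel's ray), 0 where there is no reading), "camera_matrix" (3x3 intrinsics, pixels), "k1" (the pictures are not rectified: a ray, as slopes to the right and down, at radius r is drawn at 1 + k1 r^2 times it, then the intrinsics apply), "T" (4x4, takes a point from camera to world coordinates). Camera axes: x right, y down, z forward; pixel columns grow to the right and rows downward; lengths in m; the calibration is good to about 2 mm. A picture is of the moment at which its call begins.
- close_job(): hands the job in; it is judged then, once.
The state is a dict: "time_s": time; "joints": joint angles; "qd": joint speeds; "joint_torque": joint torques, N m; "tcp_pos": TCP position; "eef_rot": TCP orientation; "contact_force": force on the tool from outside, world axes, zero at the start; "moment": the same for the moment, N m; "gripper_width": finger opening in m; "gripper_force": force on a finger pad.
Only numpy, scipy, OpenCV 4.12 (cv2) and the standard library are available. Lean on these libraries where they do the work, as an engineer would, in place of code of your own. Each camera call takes 0.05 s, during which the arm holds its last target. There are 200 camera calls.

### The job

Check the spring rests of the green steel plate for sticking: with the gripper shut, stroke the fingertips lightly along the curved row in one pass, from the end without the red collar to the red collar, so that each white dome dips in turn but none is pushed right down, and stay low over the white line from one dome to the next. Finish while still holding the last dome, the one with the red collar, part way down, with the other four sprung up again. Only touch: do not grip, lift or shove the plate, and leave everything else on the bench alone.

Things in the scene. Friction and masses are not known exactly. Their poses are not given: they have to be found in the camera images.
- jig: Green-painted steel spring-rest plate lying loose on the bench: 88 (its x) x 270 (its y) x 24 mm (z), 1.8 kg. Origin: centre of its underside; z up. Five white domes stand 52 mm apart in a curved row along its y axis, on a white line, an arc of radius 260 mm (centre of the arc at x = +250, y = 0 mm). Brass collars round rests 1 to 4, a red one round rest 5 at the -y end, on the robot's right.
- rest1_top (a point): Top centre of white dome 1 of the row, at x, y = (10.5, 101.2) mm on the plate; moves with the dome. The first, at the robot's left. 36 mm across, 9 mm above the plate's face (33 mm above the bench), sloping smoothly to 2 mm above the face at its rim: shut fingertips sliding along the row a little below the tops ride over the domes and press them down.
- rest1 (a joint): How far dome 1 is pressed down, m: 0 free, 0.008 fully down. A soft spring lifts it: about 0.75 N to start it, 1.75 N at 4 mm, 2.75 N fully down.
- rest2_top (a point): Top centre of white dome 2 of the row, at x, y = (-4.8, 51.7) mm on the plate; moves with the dome. 36 mm across, 9 mm above the plate's face (33 mm above the bench), sloping smoothly to 2 mm above the face at its rim: shut fingertips sliding along the row a little below the tops ride over the domes and press them down.
- rest2 (a joint): How far dome 2 is pressed down, m: 0 free, 0.008 fully down. A soft spring lifts it: about 0.75 N to start it, 1.75 N at 4 mm, 2.75 N fully down.
- rest3_top (a point): Top centre of white dome 3 of the row, at x, y = (-10, 0) mm on the plate; moves with the dome. 36 mm across, 9 mm above the plate's face (33 mm above the bench), sloping smoothly to 2 mm above the face at its rim: shut fingertips sliding along the row a little below the tops ride over the domes and press them down.
- rest3 (a joint): How far dome 3 is pressed down, m: 0 free, 0.008 fully down. A soft spring lifts it: about 0.75 N to start it, 1.75 N at 4 mm, 2.75 N fully down.
- rest4_top (a point): Top centre of white dome 4 of the row, at x, y = (-4.8, -51.7) mm on the plate; moves with the dome. 36 mm across, 9 mm above the plate's face (33 mm above the bench), sloping smoothly to 2 mm above the face at its rim: shut fingertips sliding along the row a little below the tops ride over the domes and press them down.
- rest4 (a joint): How far dome 4 is pressed down, m: 0 free, 0.008 fully down. A soft spring lifts it: about 0.75 N to start it, 1.75 N at 4 mm, 2.75 N fully down.
- rest5_top (a point): Top centre of white dome 5 of the row, at x, y = (10.5, -101.2) mm on the plate; moves with the dome. The last, with the red collar. 36 mm across, 9 mm above the plate's face (33 mm above the bench), sloping smoothly to 2 mm above the face at its rim: shut fingertips sliding along the row a little below the tops ride over the domes and press them down.
- rest5 (a joint): How far dome 5 is pressed down, m: 0 free, 0.008 fully down. A soft spring lifts it: about 0.75 N to start it, 1.75 N at 4 mm, 2.75 N fully down.
- mid1 (a point): Point on the plate's upper face (24 mm above the bench), on the white arc half way between domes 1 and 2.
- mid2 (a point): Point on the plate's upper face (24 mm above the bench), on the white arc half way between domes 2 and 3.
- mid3 (a point): Point on the plate's upper face (24 mm above the bench), on the white arc half way between domes 3 and 4.
- mid4 (a point): Point on the plate's upper face (24 mm above the bench), on the white arc half way between domes 4 and 5.
- tape_measure: Yellow pocket tape measure, 37x78x62 mm, loose, beside the plate on its far side. Origin: centre of its underside. Bystander.
- sanding_block: Brown cork sanding block, 62x111x32 mm, loose, beside the plate on its far side. Origin: centre of its underside. Bystander.
- tin_1: Green-and-cream food tin, 58 mm across, 72 mm tall, loose, beyond the plate's +y end. Origin: centre of its underside. Bystander.
- tape_1: Roll of masking tape lying flat, 104 mm across, 25 mm high, loose, to the right of the plate. Origin: centre of its underside. Bystander.
- pencil_tin: Small red tin with a silver lid, 66 mm across, 64 mm tall, loose, to the right of the plate. Origin: centre of its underside. Bystander.

How it is judged (in metres and radians):
On the way, in this order (a step that is already met when the one before it is completed fails the run):
1. the first spring rest is dipped by 1.5 mm or more by the shut fingertips (grasp point within 25 mm of its middle) (value of joint rest1 above 0.0015 m and horizontal distance between the grasp point and rest1_top below 0.025 m and contact force between the fingers and jig above 0.2 N), for 0.1 s.
2. the shut fingertips pass low along the arc between rests 1 and 2 (within 14 mm of its middle, less than about 35 mm above the plate) (horizontal distance between the grasp point and mid1 below 0.014 m and z of the grasp point in the frame of mid1 below 0.055 m), for 0.05 s.
3. the second spring rest is dipped by 1.5 mm or more by the shut fingertips (grasp point within 25 mm of its middle) (value of joint rest2 above 0.0015 m and horizontal distance between the grasp point and rest2_top below 0.025 m and contact force between the fingers and jig above 0.2 N), for 0.1 s.
4. the shut fingertips pass low along the arc between rests 2 and 3 (within 14 mm of its middle, less than about 35 mm above the plate) (horizontal distance between the grasp point and mid2 below 0.014 m and z of the grasp point in the frame of mid2 below 0.055 m), for 0.05 s.
5. the third spring rest is dipped by 1.5 mm or more by the shut fingertips (grasp point within 25 mm of its middle) (value of joint rest3 above 0.0015 m and horizontal distance between the grasp point and rest3_top below 0.025 m and contact force between the fingers and jig above 0.2 N), for 0.1 s.
6. the shut fingertips pass low along the arc between rests 3 and 4 (within 14 mm of its middle, less than about 35 mm above the plate) (horizontal distance between the grasp point and mid3 below 0.014 m and z of the grasp point in the frame of mid3 below 0.055 m), for 0.05 s.
7. the fourth spring rest is dipped by 1.5 mm or more by the shut fingertips (grasp point within 25 mm of its middle) (value of joint rest4 above 0.0015 m and horizontal distance between the grasp point and rest4_top below 0.025 m and contact force between the fingers and jig above 0.2 N), for 0.1 s.
8. the shut fingertips pass low along the arc between rests 4 and 5 (within 14 mm of its middle, less than about 35 mm above the plate) (horizontal distance between the grasp point and mid4 below 0.014 m and z of the grasp point in the frame of mid4 below 0.055 m), for 0.05 s.
9. the fifth (red collar) spring rest is dipped by 1.5 mm or more by the shut fingertips (grasp point within 25 mm of its middle) (value of joint rest5 above 0.0015 m and horizontal distance between the grasp point and rest5_top below 0.025 m and contact force between the fingers and jig above 0.2 N), for 0.1 s.
At the end, for the whole second after the job is handed in: The shut fingertips, within 25 mm of its middle, hold the red-collared rest down by 1.5 to 7.2 mm, the other four rests are up (less than 1.5 mm down), the plate is at rest within 15 mm of where it stood and each bystander within 20 mm (horizontal distance between the grasp point and rest5_top below 0.025 m and value of joint rest5 between 0.0015 and 0.0072 m and value of joint each of rest1, rest2, rest3, rest4 below 0.0015 m and contact force between the fingers and jig above 0.3 N and distance of jig from where it was at the start of the episode below 0.015 m and linear speed of jig below 0.02 m/s and distance of each of tape_measure, sanding_block, tin_1, tape_1, pencil_tin from where it was at the start of the episode below 0.02 m); the arm keeps its last pose, push and grip.
It fails at once if a spring rest is pushed right down (more than 7.2 of its 8 mm) (value of joint any of rest1, rest2, rest3, rest4, rest5 above 0.0072 m).
It fails at once if the plate is shoved more than 15 mm, lifted or tipped (distance of jig from where it was at the start of the episode above 0.015 m or height (world z) of jig above 0.008 m or angle between jig's own z axis and vertical above 0.06 rad).
It fails at once if a bystander is moved or lifted by more than 20 mm (distance of any of tape_measure, sanding_block, tin_1, tape_1, pencil_tin from where it was at the start of the episode above 0.02 m).
It also fails if it takes over 45 s, if anything falls off the work surface, if the arm or the gripper's body presses on something with over 40 N, if the wrist force passes 120 N, or if a joint passes its speed limit or range.

## Working session

There is one attempt and no reset: what is moved stays moved. The work goes in short steps, Python scripts to look and compute and a tool call to move; the robot and the scene stay as the last step left them, time stands still between calls to the robot, and variables do not carry over. Pictures are saved under pics/ and viewed, at most 10 in all, crops included, and the job is handed in when it is done.

Besides the shell and the picture viewer there is one more tool, called after "Emit:" by a JSON object that holds its "method" and its "body". apply_moves: Moves the arm, as the interface text tells. Scaled input: -1 to 1 covers 1000 mm each way for a shift and 90 degrees each way for a turn. Its arguments: {"type":"object","properties":{"targets":{"type":"array","items":{"type":"array","items":{"type":"number"}}},"newtons":{"type":"number"}},"required":["targets"]}

```bash
mkdir -p pics
cat > h.py <<'E'
import numpy as np, cv2
from plant import get_state, capture, close_job
def ray(c,px):
    K=c["camera_matrix"]; px=np.atleast_2d(px).astype(float)
    d=(px-[K[0,2],K[1,2]])/[K[0,0],K[1,1]]; s=d.copy()
    for _ in range(30): s=d/(1+c["k1"]*(s**2).sum(1,keepdims=True))
    return s
def onplane(c,px,z):
    s=ray(c,px); R=c["T"][:3,:3]; o=c["T"][:3,3]
    v=np.c_[s,np.ones(len(s))]@R.T
    return o+v*((z-o[2])/v[:,2])[:,None]
def cloud(c,px):
    px=np.atleast_2d(px).astype(int); s=ray(c,px); z=c["range_z"][px[:,1],px[:,0]]
    return (np.c_[s,np.ones(len(s))]*z[:,None])@c["T"][:3,:3].T+c["T"][:3,3]
E
python3 - <<'E'
from h import *
for n in("scene","top"):
    c=capture(n); cv2.imwrite(f"pics/{n}0.png",c["frame"][:,:,::-1]); print(n,c["k1"],c["T"].round(3).tolist())
s=get_state(); print(s)
E
```

```text
scene -0.09612911982506107 [[-0.68, -0.491, 0.544, 0.045], [-0.733, 0.474, -0.489, 0.514], [-0.018, -0.731, -0.682, 0.744], [0.0, 0.0, 0.0, 1.0]]
top -0.10018799366117347 [[0.047, -0.963, 0.264, 0.326], [-0.999, -0.043, 0.018, 0.009], [-0.006, -0.264, -0.964, 1.038], [0.0, 0.0, 0.0, 1.0]]
{'time_s': 0.1, 'joints': array([ 9.38567199e+01,  2.05870937e+01,  6.38350843e-01, -1.91202311e-02,
       -7.01383457e+01, -1.65060438e+01]), 'qd': array([-0.02481661, -0.17938247,  0.17293358,  0.19309485,  0.01782106,
        0.0034057 ]), 'joint_torque': array([-1.30361874e-03, -5.84164774e+01,  2.93752116e+01,  7.01566100e+00,
        1.01268993e-02, -4.82989708e-05]), 'tcp_pos': array([0.14775128, 0.65818523, 0.2447096 ]), 'eef_rot': array([ 1.79911393e+02, -7.51127137e-03, -1.26558278e+01]), 'contact_force': array([-0.55940531, -0.40842984,  0.00070314]), 'moment': array([-0.06233625, -0.0312603 ,  0.03583046]), 'gripper_force': 0.0, 'gripper_width': 0.08743544261935392}
```

View pics/top0.png

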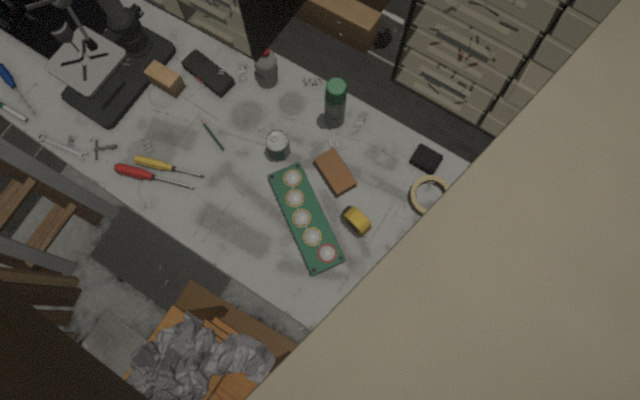

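View pics/scene0.png

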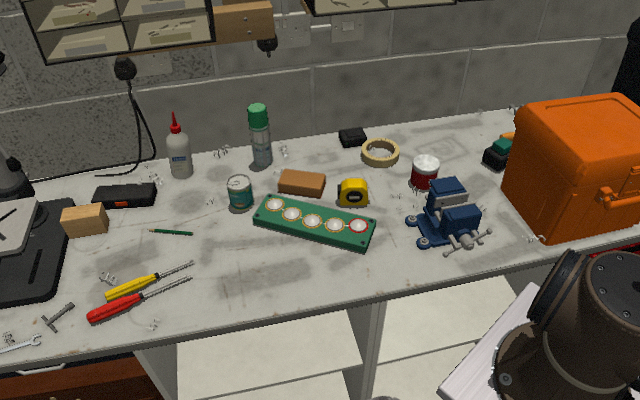

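The top view shows the green plate with domes near (292,178), (295,198), (302,217), (312,237) and (327,254, red collar). In the scene view they run from (274,204) to (358,226, red). The tape measure and cork block are on the far side, and the tin is beyond the first end.

```bash
cat > meas.py <<'E'
from h import *
from scipy.optimize import least_squares
L=np.array([[10.5,101.2],[-4.8,51.7],[-10,0],[-4.8,-51.7],[10.5,-101.2]])/1e3
seeds={"top":[(292,178),(295,198),(302,217),(312,237),(327,254)],"scene":[(274,204),(291,213),(312,221),(334,225),(358,226)]}
def fit(P):
    a=L-L.mean(0); b=P-P.mean(0)
    th=np.arctan2((a[:,0]*b[:,1]-a[:,1]*b[:,0]).sum(),(a*b).sum())
    R=np.array([[np.cos(th),-np.sin(th)],[np.sin(th),np.cos(th)]])
    t=P.mean(0)-R@L.mean(0); return th,t,R,(P-(L@R.T+t))
if __name__=="__main__":
    res={}
    for n in seeds:
        c=capture(n); im=c["frame"]; hsv=cv2.cvtColor(im,cv2.COLOR_RGB2HSV)
        P=[];pxs=[]
        for s in seeds[n]:
            m=np.zeros(im.shape[:2],np.uint8); cv2.circle(m,s,13,255,-1)
            v=hsv[s[1]-2:s[1]+3,s[0]-2:s[0]+3,2].mean()
            w=((hsv[...,1]<60)&(hsv[...,2]>0.75*v)&(m>0)).astype(np.uint8)
            k,lab,st,ce=cv2.connectedComponentsWithStats(w,connectivity=4)
            i=1+np.argmax(st[1:,4]); pxs.append(ce[i]); 
            ys,xs=np.where(lab==i); q=cloud(c,np.c_[xs,ys]); P.append([st[i,4],*st[i,2:4],*np.median(q,0).round(4),np.percentile(q[:,2],95).round(4)])
        W=onplane(c,pxs,0.029); th,t,R,e=fit(W[:,:2])
        print(n,np.round(pxs,1).tolist()); print(np.array(P).round(4)); print(W.round(4)); print("yaw",np.degrees(th),"t",t,"res mm",(e*1e3).round(1).tolist())
        # bench height check
        g=((hsv[...,0]>60)&(hsv[...,0]<90)&(hsv[...,1]>90)).astype(np.uint8)
        k,lab,st,ce=cv2.connectedComponentsWithStats(g); p=np.mean(pxs,0)
        i=min((j for j in range(1,k) if st[j,4]>200),key=lambda j:np.hypot(*(ce[j]-p))); ys,xs=np.where(lab==i)
        q=cloud(c,np.c_[xs,ys]); print("green face",st[i],np.median(q,0).round(4))
        res[n]=W
E
python3 meas.py
```

```text
top [[292.0, 177.3], [294.3, 197.6], [301.0, 217.6], [311.8, 235.8], [326.7, 252.7]]
[[1.690e+02 1.500e+01 1.400e+01 6.668e-01 9.320e-02 2.830e-02 3.340e-02]
 [1.730e+02 1.500e+01 1.500e+01 6.153e-01 8.490e-02 2.820e-02 3.280e-02]
 [1.810e+02 1.500e+01 1.500e+01 5.681e-01 6.590e-02 2.900e-02 3.300e-02]
 [1.960e+02 1.500e+01 1.800e+01 5.246e-01 3.840e-02 2.840e-02 3.300e-02]
 [1.920e+02 1.600e+01 1.600e+01 4.872e-01 1.700e-03 2.850e-02 3.310e-02]]
[[0.6669 0.0936 0.029 ]
 [0.616  0.085  0.029 ]
 [0.5676 0.0661 0.029 ]
 [0.525  0.0385 0.029 ]
 [0.4869 0.0019 0.029 ]]
yaw -63.005974626974634 t [0.57236924 0.05726698] res mm [[-0.4, -0.3], [-0.3, -0.0], [-0.2, -0.1], [0.9, 0.4], [-0.0, -0.1]]Traceback (most recent call last):
  File "meas.py", line 27, in <module>
    i=min((j for j in range(1,k) if st[j,4]>200),key=lambda j:np.hypot(*(ce[j]-p))); ys,xs=np.where(lab==i)
ValueError: min() iterable argument is empty
```

```bash
sed -i '/# bench/,/q=cloud(c,np.c_\[xs,ys\]); print("green/d' meas.py; python3 meas.py
python3 - <<'E'
from h import *
c=capture("top"); print("occluder",cloud(c,[[560,200],[480,330],[620,40]]).round(3),c["range_z"][200,560])
ys,xs=np.mgrid[0:400,0:640]; 
for n in("scene","top"):
    c=capture(n); m=c["range_z"]>0; q=cloud(c,np.c_[xs[m],ys[m]])
    print(n)
    for x in np.arange(.1,.9,.05):
        r=[]
        for y in np.arange(-.25,.7,.05):
            s=q[(abs(q[:,0]-x-.025)<.025)&(abs(q[:,1]-y-.025)<.025)&(q[:,2]<.6),2]
            r.append("%3d"%(100*np.percentile(s,98)) if len(s)>5 else "  .")
        print("%.2f"%x,*r)
E
```

```text
top [[292.0, 177.3], [294.4, 197.6], [301.0, 217.6], [311.7, 235.8], [326.8, 252.7]]
[[1.690e+02 1.500e+01 1.400e+01 6.668e-01 9.340e-02 2.840e-02 3.400e-02]
 [1.740e+02 1.600e+01 1.500e+01 6.163e-01 8.480e-02 2.800e-02 3.270e-02]
 [1.810e+02 1.500e+01 1.500e+01 5.676e-01 6.590e-02 2.840e-02 3.330e-02]
 [1.940e+02 1.500e+01 1.800e+01 5.244e-01 3.830e-02 2.860e-02 3.320e-02]
 [1.920e+02 1.600e+01 1.600e+01 4.867e-01 1.700e-03 2.870e-02 3.300e-02]]
[[0.6669 0.0936 0.029 ]
 [0.616  0.0848 0.029 ]
 [0.5676 0.0661 0.029 ]
 [0.5251 0.0385 0.029 ]
 [0.4869 0.0018 0.029 ]]
yaw -63.01303805534906 t [0.57236365 0.05720738] res mm [[-0.4, -0.2], [-0.3, -0.2], [-0.2, -0.0], [0.9, 0.5], [-0.0, -0.1]]
scene [[274.3, 203.6], [291.5, 213.2], [311.6, 219.9], [334.3, 224.0], [357.8, 224.6]]
[[1.160e+02 1.400e+01 1.000e+01 6.668e-01 9.770e-02 3.080e-02 3.460e-02]
 [1.220e+02 1.400e+01 1.100e+01 6.158e-01 8.850e-02 3.130e-02 3.500e-02]
 [1.300e+02 1.600e+01 1.100e+01 5.685e-01 7.010e-02 3.070e-02 3.470e-02]
 [1.320e+02 1.500e+01 1.100e+01 5.248e-01 4.270e-02 3.090e-02 3.490e-02]
 [1.420e+02 1.600e+01 1.
[... 2287 characters left out ...]
   2   0   0   0   0   0   0 -89 -89 -89 -89 -89 -89
0.50   .   0   0   6   2   3   2   0   0   0   0   0   0   0 -89 -89 -89 -89 -89
0.55  58   0   0   6   6   2   3   2   0   0   0   0   0   0   0   0 -89 -89 -89
0.60  59   2   0   0   3   2   3   2   0   0   0   1   1   0   0   0   0   0 -89
0.65  59  59  59   3   3   3   3   3   2   0   0   1   1   2   2   2   0   0   0
0.70   4  59  59  58   3   3   2  54  54   0   0   0   0   1   2   0   1   1   0
0.75   3   0  45   0   1   1  48  53  53  50   0   0   0   0   1  46  46   2   1
0.80  14  14   0  41  41  40  47   0  41  46  47  44   0   0   0  46  46  14   2
0.85   .  14  40  42  41  41  41   0   0   0   3  41   0   6   0  41  41  41  37
```

Run:
```python
from h import *
c=capture("top"); print("tin",onplane(c,[[277,136]],.072),"spray top",cloud(c,[[336,87],[334,118]]))
ys,xs=np.mgrid[0:400,0:640]
for n in("scene","top"):
    c=capture(n); m=c["range_z"]>0; q=cloud(c,np.c_[xs[m],ys[m]])
    s=q[(q[:,2]>.045)&(q[:,2]<.85)&(np.hypot(q[:,0]-.58,q[:,1]-.06)<.26)]
    s=s[s[:,0]>.4]
    k=np.floor(s/[.04,.04,.06]).astype(int); u,cn=np.unique(k,axis=0,return_counts=True)
    print(n); print(" ".join(f"({a*4},{b*4},{z*6}:{t})" for (a,b,z),t in zip(u,cn) if t>3))
```

```text
tin [[0.75508405 0.13255339 0.072     ]] spray top [[ 0.83614035 -0.00260099  0.16981212]
 [ 0.8142045  -0.00205424  0.06033043]]
scene
(40,-16,0:17) (40,-16,6:39) (40,-16,12:14) (40,-12,6:19) (52,-12,0:16) (52,-8,0:82) (52,-8,6:49) (56,-12,6:9) (56,-8,0:58) (56,-8,6:115) (56,-4,0:55) (60,-8,0:4) (64,-20,36:130) (64,-20,42:55) (64,-16,36:17) (64,-16,42:17) (68,-16,36:165) (68,-16,42:106) (68,-12,36:146) (68,-12,42:131) (68,12,0:10) (68,12,6:11) (72,-12,36:50) (72,-12,42:28) (72,8,0:8) (72,8,6:58) (72,12,0:80) (72,12,6:228) (72,12,36:64) (72,12,42:570) (72,12,48:113) (72,16,0:26) (72,16,6:28) (72,16,36:29) (72,16,42:268) (72,16,48:64) (76,-12,36:8) (76,8,6:18) (76,8,42:13) (76,12,6:76) (76,16,36:65) (76,16,42:579) (76,16,48:179) (76,20,36:47) (76,20,42:392) (76,20,48:159) (80,-8,30:40) (80,-8,36:127) (80,-4,0:22) (80,-4,6:94) (80,-4,12:107) (80,-4,30:97) (80,-4,36:305) (80,0,0:53) (80,0,6:227) (80,0,12:253) (80,0,36:6) (80,8,42:10)
top
(52,-12,0:43) (52,-8,0:75) (52,-8,6:60) (56,-12,0:5) (56,-12,6:8) (56,-8,0:91) (56,-8,6:108) (56,-4,0:35) (64,-20,36:106) (64,-20,42:458) (64,-20,48:63
[... 384 characters left out ...]
4) (72,-16,42:27) (72,-16,48:35) (72,-16,54:50) (72,-12,36:16) (72,-12,42:46) (72,-12,48:61) (72,-12,54:59) (72,8,0:22) (72,8,6:86) (72,8,42:12) (72,8,48:25) (72,12,0:18) (72,12,6:241) (72,12,36:84) (72,12,42:559) (72,12,48:718) (72,12,54:128) (72,16,6:4) (72,16,36:22) (72,16,42:212) (72,16,48:208) (72,16,54:12) (76,8,6:15) (76,8,36:58) (76,8,42:465) (76,8,48:276) (76,12,6:79) (76,12,36:14) (76,12,42:9) (76,16,36:72) (76,16,42:216) (76,16,48:225) (76,20,36:21) (76,20,42:197) (76,20,48:146) (80,-8,30:50) (80,-8,36:182) (80,-4,0:26) (80,-4,6:108) (80,-4,12:146) (80,-4,30:101) (80,-4,36:329) (80,0,0:28) (80,0,6:123) (80,0,12:167) (80,4,36:18) (80,4,42:57) (80,8,36:33) (80,8,42:269) (80,16,36:4)
```

Emit:
{"method": "apply_moves", "body": {"targets": [[0,0.02987,0.01987,0.0084,0,0,0],[0,0.02987,0.01987,0.0084,0,0,0],[0,0.02987,0.01987,0.0084,0,0,0],[0,0.02987,0.01987,0.0084,0,0,0],[0,0.02987,0.01987,0.0084,0,0,0],[0,0.02987,0.01987,0.0084,0,0,0],[0,0.02987,0.01987,0.0084,0,0,0],[0,0.02987,0.01987,0.0084,0,0,0],[0,0.02987,0.01987,0.0084,0,0,0],[0,0.02987,0.01987,0.0084,0,0,0],[0,0.02987,0.01987,0.0084,0,0,0],[0,0.02987,0.01987,0.0084,0,0,0],[0,0.02987,0.01987,0.0084,0,0,0],[0,0.02987,0.01987,0.0084,0,0,0],[0,0.02987,0.01987,0.0084,0,0,0],[0,0,0,0,0,0,0],[0,0,0,0,0,0,0]]}}

```text
time_s: 1.97
tcp_pos: [0.5206, 0.2677, 0.1188]
eef_rot: [179.9, 0.0, -12.9]
contact_force: [-0.1, 0.6, 0.5]
gripper_width: 0.0002
gripper_force: 0.0
```

Emit:
{"method": "apply_moves", "body": {"targets": [[0,0.0228,0.0169,0.0055,0,0,0],[0,0.0228,0.0169,0.0055,0,0,0],[0,0.0228,0.0169,0.0055,0,0,0],[0,0.0228,0.0169,0.0055,0,0,0],[0,0.0228,0.0169,0.0055,0,0,0],[0,0.0228,0.0169,0.0055,0,0,0],[0,0.0228,0.0169,0.0055,0,0,0],[0,0.0228,0.0169,0.0055,0,0,0],[0,0,0,0,0,0,-0.063],[0,0,0,0,0,0,-0.063],[0,0,0,0,0,0,-0.063],[0,0,0,0,0,0,0],[0,0,0,0,0,0,0],[0,0,0,0,0,0,0]]}}

```text
time_s: 3.13
tcp_pos: [0.6681, 0.0987, 0.0759]
eef_rot: [-180.0, -0.0, 4.2]
contact_force: [0.0, 0.4, -0.0]
gripper_width: 0.0001
gripper_force: 0.0
```

Run:
```python
from h import *
for n,(x,y) in(("scene",(240,150)),("top",(220,120))):
    c=capture(n); cv2.imwrite(f"pics/{n}1.png",cv2.resize(c["frame"][y:y+130,x:x+180,::-1],None,fx=4,fy=4,interpolation=cv2.INTER_CUBIC))
for _ in range(4):
    capture("top"); s=get_state(); print(s["tcp_pos"].round(4),s["eef_rot"].round(2),s["contact_force"].round(2))
```

```text
[0.6681 0.0983 0.0758] [-1.7999e+02 -2.0000e-02  4.3000e+00] [ 0.11  0.69 -0.09]
[0.668  0.0981 0.0757] [-1.80e+02 -1.00e-02  4.31e+00] [0.11 0.12 0.39]
[0.6681 0.098  0.0757] [-1.80e+02 -1.00e-02  4.32e+00] [-0.15 -0.52 -1.1 ]
[0.6681 0.0979 0.0757] [-1.80e+02 -1.00e-02  4.33e+00] [-0.89 -0.11 -0.75]
```

View pics/scene1.png

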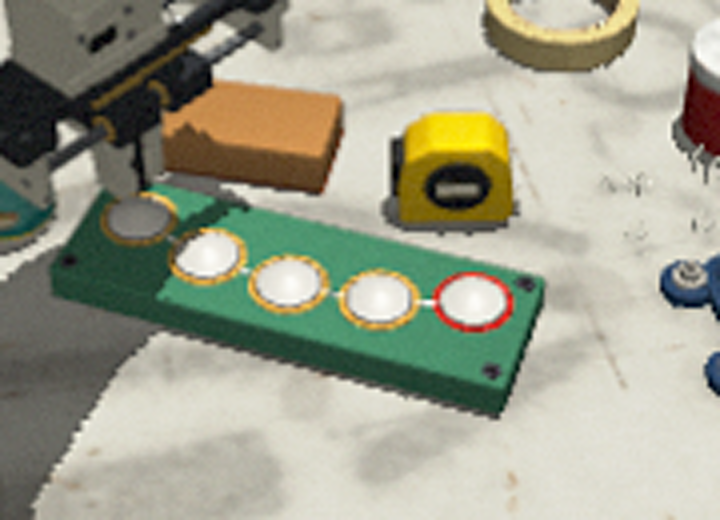

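The scene crop shows the shut fingertips just above dome 1, at crop (140,215). The bystanders haven't moved. I'll lower next.

Emit:
{"method": "apply_moves", "body": {"targets": [[0,0,0.001,0.006,0,0,0],[0,0,0.001,0.006,0,0,0],[0,0,0.001,0.006,0,0,0],[0,0,0,0.004,0,0,0],[0,0,0,0.002,0,0,0],[0,0,0,0.001,0,0,0],[0,0,0,0.001,0,0,0],[0,0,0,0,0,0,0],[0,0,0,0,0,0,0]]}}

```text
time_s: 4.18
tcp_pos: [0.6684, 0.0948, 0.0497]
eef_rot: [180.0, -0.0, 4.4]
contact_force: [-0.1, -1.2, 1.8]
gripper_width: 0.0001
gripper_force: 0.6
```

```bash
cat > rd.py <<'E'
from h import *
F=[];P=[]
for _ in range(16):
    c=capture("scene"); s=get_state(); F.append(s["contact_force"]); P.append(s["tcp_pos"])
print(s["time_s"],P[0].round(4),P[-1].round(4),np.mean(P,0).round(5),s["eef_rot"].round(2),"F",np.mean(F,0).round(2),np.std(F,0).round(2))
E
python3 rd.py
```

```text
4.9833 [0.6684 0.0948 0.0499] [0.6684 0.0948 0.0496] [0.66841 0.09482 0.0497 ] [180.    -0.     4.36] F [-0.58 -0.74  1.16] [0.47 0.5  0.44]
```

Emit:
{"method": "apply_moves", "body": {"targets": [[0,0,0,0.001,0,0,-0.002],[0,-0.0052,0,0.0003,0,0,-0.0127],[0,-0.0052,0,0,0,0,-0.0127],[0,-0.0052,0,0,0,0,-0.0127],[0,-0.0052,0,0,0,0,-0.0127],[0,-0.0052,0,0,0,0,-0.0127],[0,-0.0052,0,0,0,0,-0.0127],[0,-0.0052,0,0,0,0,-0.0127],[0,-0.0052,0,0,0,0,-0.0127],[0,-0.0052,0,0,0,0,-0.0127],[0,-0.0052,0,0,0,0,-0.0127],[0,0,0,0,0,0,0],[0,0,0,0,0,0,0]]}}

```text
time_s: 6.07
tcp_pos: [0.6163, 0.0858, 0.0482]
eef_rot: [180.0, 0.1, 16.0]
contact_force: [-1.5, -0.5, 0.3]
gripper_width: -0.0001
gripper_force: 0.8
```

```bash
python3 rd.py
python3 - <<'E'
from h import *
c=capture("scene"); cv2.imwrite("pics/s2.png",cv2.resize(c["frame"][150:280,240:420,::-1],None,fx=4,fy=4,interpolation=cv2.INTER_CUBIC))
import meas
th=np.radians(-63.07); R=np.array([[np.cos(th),-np.sin(th)],[np.sin(th),np.cos(th)]])
print((meas.L@R.T+[.5734,.0584]).round(4))
E
```

```text
6.8667 [0.6165 0.0858 0.0481] [0.6172 0.086  0.0483] [0.61702 0.08596 0.04813] [180.     0.    15.97] F [-0.92 -0.29  1.74] [0.41 0.41 0.48]
[[0.6684 0.0949]
 [0.6173 0.0861]
 [0.5689 0.0673]
 [0.5251 0.0393]
 [0.4879 0.0032]]
```

View pics/s2.png

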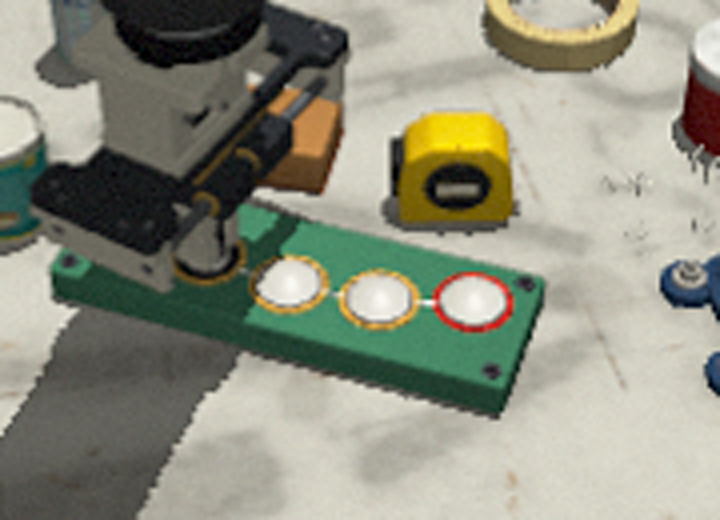

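The fingertips rest on dome 2 (crop (208,265)) and the plate hasn't moved. Force is 1.7 N, which matches a dip of about 4 mm. I'll go on along the arc.

Emit:
{"method": "apply_moves", "body": {"targets": [[0,-0.0052,0,0,0,0,-0.0127],[0,-0.0052,0,0,0,0,-0.0127],[0,-0.0052,0,0,0,0,-0.0127],[0,-0.0052,0,0,0,0,-0.0127],[0,-0.0052,0,0,0,0,-0.0127],[0,-0.0052,0,0,0,0,-0.0127],[0,-0.0052,0,0,0,0,-0.0127],[0,-0.0052,0,0,0,0,-0.0127],[0,-0.0052,0,0,0,0,-0.0127],[0,-0.0052,0,0,0,0,-0.0127],[0,0,0,0,0,0,0],[0,0,0,0,0,0,0],[0,0,0,0,0,0,0]]}}

```text
time_s: 8.0
tcp_pos: [0.5682, 0.067, 0.0481]
eef_rot: [-180.0, 0.1, 27.4]
contact_force: [-1.1, -0.9, 1.7]
gripper_width: 0.0001
gripper_force: 0.8
```

```bash
python3 rd.py
```

```text
8.8 [0.5684 0.0672 0.0481] [0.5687 0.0673 0.0483] [0.56865 0.0673  0.04816] [180.   -0.   27.4] F [-1.15 -0.51  1.43] [0.53 0.51 0.39]
```

Emit:
{"method": "apply_moves", "body": {"targets": [[0,-0.0052,0,0,0,0,-0.0127],[0,-0.0052,0,0,0,0,-0.0127],[0,-0.0052,0,0,0,0,-0.0127],[0,-0.0052,0,0,0,0,-0.0127],[0,-0.0052,0,0,0,0,-0.0127],[0,-0.0052,0,0,0,0,-0.0127],[0,-0.0052,0,0,0,0,-0.0127],[0,-0.0052,0,0,0,0,-0.0127],[0,-0.0052,0,0,0,0,-0.0127],[0,-0.0052,0,0,0,0,-0.0127],[0,0,0,0,0,0,0],[0,0,0,0,0,0,0],[0,0,0,0,0,0,0]]}}

```text
time_s: 9.88
tcp_pos: [0.5245, 0.0391, 0.0481]
eef_rot: [-180.0, 0.1, 38.8]
contact_force: [-0.8, 0.2, 1.9]
gripper_width: 0.0005
gripper_force: 0.8
```

```bash
python3 rd.py
```

```text
10.6833 [0.5246 0.0392 0.0481] [0.5249 0.0394 0.0482] [0.52488 0.0394  0.04817] [-180.      0.     38.83] F [-0.93 -0.68  1.4 ] [0.49 0.49 0.51]
```

Emit:
{"method": "apply_moves", "body": {"targets": [[0,-0.0052,0,0,0,0,-0.0127],[0,-0.0052,0,0,0,0,-0.0127],[0,-0.0052,0,0,0,0,-0.0127],[0,-0.0052,0,0,0,0,-0.0127],[0,-0.0052,0,0,0,0,-0.0127],[0,-0.0052,0,0,0,0,-0.0127],[0,-0.0052,0,0,0,0,-0.0127],[0,-0.0052,0,0,0,0,-0.0127],[0,-0.0052,0,0,0,0,-0.0127],[0,-0.0052,0,0,0,0,-0.0127],[0,0,0,0,0,0,0],[0,0,0,0,0,0,0],[0,0,0,0,0,0,0],[0,0,0,0,0,0,0]]}}

```text
time_s: 11.85
tcp_pos: [0.4873, 0.0032, 0.0481]
eef_rot: [-180.0, 0.0, 50.2]
contact_force: [-0.8, -0.8, 0.8]
gripper_width: 0.0003
gripper_force: 0.8
```

```bash
python3 rd.py
python3 - <<'E'
from h import *
c=capture("scene"); cv2.imwrite("pics/s3.png",cv2.resize(c["frame"][150:280,240:420,::-1],None,fx=4,fy=4,interpolation=cv2.INTER_CUBIC))
E
```

```text
12.65 [0.4874 0.0033 0.0481] [0.4876 0.0034 0.0483] [0.48752 0.0034  0.0482 ] [-180.     -0.     50.26] F [-1.01 -0.66  1.43] [0.54 0.46 0.48]
```

View pics/s3.png

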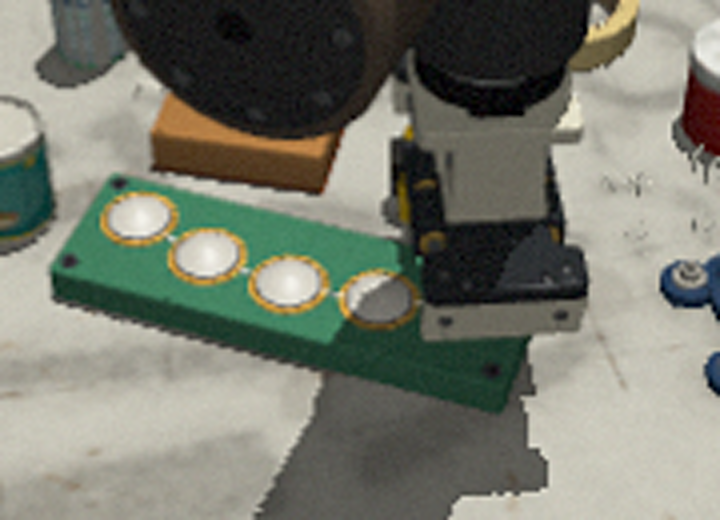

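Domes 1 to 4 are up again (crop (140,218) to (378,298)). The plate is where it stood, and the fingertips hold dome 5 about 4 mm down.

```bash
python3 -c "
from plant import close_job; print(close_job())"
```

```text
the job is handed in; nothing more can be done
None
```

I stroked all five domes in one pass from dome 1 to the red collar and handed the job in with dome 5 held about 4 mm down, the other four up and the plate unmoved in the last picture; no verdict came back.

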